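Put the desk things back in their own holders

ROBOT

A 6-joint arm with a two-finger parallel gripper is mounted at the origin on the work surface. World frame = base frame: x ahead of the robot, y to its left, z up, the work surface at z = 0. Lengths are in m, angles in rad, forces in N, time in s.
With the tool pointing down it reaches from about 0.35 to 0.925 m from the base axis. Payload 6.4 kg.
Tool frame: the origin (TCP) lies at the very end of the fingers, on their centre line; the grasp point (between the pads) lies arm.tcp_to_grasp behind it (arm.tcp_to_grasp is the distance from the TCP to the grasp point, in m); x points along the fingers, z is the direction in which the jaws open and shut, and the axes are right-handed (so a half turn about x gives the same grasp; the last joint's range is limited). The gripper opens to 94 mm and grips with 3 to 60 N. Pads are 16 mm wide; open, the fingers measure 119 mm over their backs; the gripper's body (75 mm by 177 mm) begins 78 mm behind the grasp point.
Start: joints at [-1.29, 0.245, 1.558, -0, 1.339, -0.174], TCP at [0.286, -0.584, 0.179] pointing down, gripper open.
Joint ranges: [-3.13, 3.13], [-1.02, 2.26], [0.13, 2.54], [-0.95, 4.09], [0.21, 2.88], [-2.74, 2.74]. Speed limits (rad/s): [2.57, 2.57, 3.14, 3.14, 3.14, 3.14].

INTERFACE

Orientations are given as [roll, pitch, yaw] about the fixed x, y, z axes, in that order (R = Rz(yaw) Ry(pitch) Rx(roll)).
In Python, from station import arm gives the robot as it stands. The module is installed in compiled form; this text tells all that it offers.
- The arm moves only by the shell command python3 -m jog 'ROWS'. ROWS is a JSON object of lists of equal length, an entry for each row: "delta_pos": the shift along the tool's x, y, z in cm, a list of three; "yaw": the turn about the tool's x in rad; "claw": the gripper command: -1 is fully open, 1 is shut, values between are in proportion. A call has 1 to 12 rows; each row shifts and turns the commanded pose from where the row before left it, along the tool's axes as they then stand; what a row does not reach is not made up. A row lasts 1/8 s, in which the tool goes at most 62.5 mm and 10.7 degrees, less where a joint would pass 70% of its speed; a pose out of reach is approached as far as the arm can. A call with a gripper value outside its range is refused whole. The fingers move at their own pace and stop on an object; the grip force is fixed at half the most. Time passes only in rows, so rows that do not move let the fingers close. It gives the time, the measured TCP pose, the force and the opening at its end, in the units of the state.
- arm.read_state(): the state, without advancing time (a new reading comes with each control period).
- arm.read_camera(name): name is "scene" or "top" or "wrist"; returns the picture (480x640x3 uint8, blue, green, red); there is no depth.
- arm.get_calibration(name): a dict with "fx", "fy", "cx", "cy" (pixels), "k1" (the pictures are not rectified: a ray, as slopes to the right and down, at radius r is drawn at 1 + k1 r^2 times it, then the intrinsics apply), "pose" (4x4, takes a point from camera to world coordinates). Camera axes: x right, y up, looking along -z (the intrinsics and any distortion apply to the point x, -y, -z); pixel columns grow to the right and rows downward; lengths in m; the calibration is good to about 2 mm. A picture is of the moment at which its call begins: read the wrist's pose just before it. get_calibration takes no time and is no camera call; for the wrist camera it gives the pose at the moment of the call.
- arm.job_done(): hands the job in, once; it reports no verdict.
The state is a dict: "t": time; "joints": joint angles; "joint_vel": joint speeds; "tau": joint torques, N m; "ee_pos": TCP position; "eef_rot": TCP orientation; "ft_force": force on the tool from outside, world axes, zero at the start; "ft_torque": the same for the moment, N m; "opening": opening from 0.0 (shut) to 1.0 (fully open).
Only numpy, scipy, OpenCV 4.12 (cv2) and the standard library are available. Lean on these libraries where they do the work, as an engineer would, in place of code of your own. Each camera call takes 0.05 s, during which the arm holds its last target. There are 200 camera calls.

TASK

Tidy the office desk: lay the stapler flat in the long metal tray, slip the roll of tape over the post of the tape stand so that it lies on the stand's foot, stand the empty mug in the middle of the cork coaster, and lay the block of note paper flat in the square metal tray. All four stay right way up; put the mug down gently, do not let it drop.

Things in the scene. Friction and masses are not known exactly. Their poses are not given: they have to be found in the camera images.
- stapler: Loose black stapler with steel parts, about 0.22 kg, 130 long (its x) x 36 wide (its y) x 50 high, lying upright on its base. Origin: centre of the underside, z up. Its upper arm, from 26 to 50 above the underside, is 30 wide and 126 long; take it there across y, at the middle. Either way round will do in the tray.
- tape_roll: Loose roll of brown tape lying flat: a ring of outer diameter 62, hole diameter 40, height 24, about 0.06 kg. Origin: centre of the underside, z along the axis of the hole. It looks the same from all sides.
- mug: Loose empty white mug, outer diameter 64, height 80, about 0.28 kg, standing upright, with a handle on its +y side that reaches to about 60 from the axis. Origin: centre of the underside, z up. Take it across x (the fingers clear of the handle). At the start the handle points roughly to the robot (-x of the world, within 0.55 rad).
- note_block: Loose square block of white note paper, 50 x 50 x 40 high, sides along its x and y, about 0.08 kg. Origin: centre of the underside, z up.
- stapler_tray: Fixed long open tray of bare metal, outside 164 (its x) x 70 (its y) x 14 high, walls 4 thick, so inside 156 x 62; the floor is 4 above the desk. Origin: centre of the underside, on the desk, z up.
- tape_stand: Fixed tape stand: round black foot, diameter 76, 8 high, with an upright steel post of diameter 20 in its middle, tapered to 12 at the tip, which is 48 above the desk. Origin: centre of the underside of the foot, on the desk, z up.
- coaster: Fixed round cork coaster, diameter 92, 6 thick, flat without a rim. Origin: centre of its underside, on the desk, z up.
- note_tray: Fixed square open tray of bare metal, outside 82 x 82 x 14 high, walls 4 thick along its x and y, so inside 74 x 74; the floor is 4 above the desk. Origin: centre of the underside, on the desk, z up.
Mind the look-alikes: they are no part of the job. What is shaped like the stapler_tray but blue or yellow is not meant. Leave any turquoise look-alike of the note_tray alone.

How it is judged:
By the outcome, as a careful person would: the job done as asked, in the order asked, and still so for the second after the job is handed in, with the robot touching nothing.
It also fails if it takes over 120 s, if anything falls off the work surface, if the arm or the gripper's body presses on something with over 40 N, if the wrist force passes 120 N, or if a joint passes its speed limit or range.

## Working session

There is one attempt and no reset: what is moved stays moved. The work goes in short steps, Python scripts to look and compute and a shell command to move; the robot and the scene stay as the last step left them, time stands still between calls to the robot, and variables do not carry over. Pictures are saved under pics/ and viewed, about 12 in all and at most 16, crops included, and the job is handed in when it is done.

```bash
mkdir -p pics; cat > h.py <<'E'
import numpy as np, cv2
from station import arm
def K(c): return np.array([[c['fx'],0,c['cx']],[0,c['fy'],c['cy']],[0,0,1.]]), np.array([c['k1'],0,0,0.])
def snap(name,f):
    c=arm.get_calibration(name); im=arm.read_camera(name); cv2.imwrite('pics/'+f,im); np.save('pics/'+f+'.npy',np.array(c,dtype=object),allow_pickle=True); return im,c
def load(f): return np.load('pics/'+f+'.npy',allow_pickle=True).item()
def p2w(c,uv,z):
    k,d=K(c); P=np.array(c['pose']); uv=np.array(uv,float).reshape(-1,1,2)
    n=cv2.undistortPoints(uv,k,d).reshape(-1,2)
    r=np.c_[n[:,0],-n[:,1],-np.ones(len(n))]@P[:3,:3].T; o=P[:3,3]
    return o+r*((np.array(z)-o[2])/r[:,2])[:,None]
def w2p(c,X):
    k,d=K(c); P=np.array(c['pose']); q=(np.atleast_2d(X)-P[:3,3])@P[:3,:3]
    q=q*[1,-1,-1]; return cv2.projectPoints(q.reshape(-1,1,3),np.zeros(3),np.zeros(3),k,d)[0].reshape(-1,2)
E
python3 - <<'E'
from h import *
np.set_printoptions(precision=4,suppress=True)
s=arm.read_state(); print(s['ee_pos'],s['eef_rot'],s['opening'],arm.tcp_to_grasp)
for n in('top','scene','wrist'):
    im,c=snap(n,n+'0.png'); print(n,c)
E
```

```text
[ 0.2854 -0.5833  0.1777] [2.9863 1.5689 1.8703] 1.0046141431895537 0.0188
top {'fx': 553.9997197342068, 'fy': 553.9997197342068, 'cx': 312.2571516602373, 'cy': 236.0156964692968, 'k1': -0.031109245634809893, 'pose': array([[-0.0011,  0.9833, -0.1821,  0.1744],
       [-0.9999, -0.0041, -0.0158, -0.0476],
       [-0.0163,  0.182 ,  0.9832,  1.5002],
       [ 0.    ,  0.    ,  0.    ,  1.    ]])}
scene {'fx': 513.854998010613, 'fy': 513.854998010613, 'cx': 317.7739568327449, 'cy': 233.65009532216592, 'k1': -0.06522223172866443, 'pose': array([[ 0.5916, -0.6187,  0.5169,  1.0302],
       [ 0.8062,  0.4562, -0.3767, -0.4569],
       [-0.0028,  0.6396,  0.7687,  0.9306],
       [ 0.    ,  0.    ,  0.    ,  1.    ]])}
wrist {'fx': 352.3697441109632, 'fy': 352.3697441109632, 'cx': 321.08245205336334, 'cy': 239.23134881157162, 'k1': 0.014110436346198194, 'pose': array([[ 0.4396,  0.8728,  0.212 ,  0.3457],
       [-0.8982,  0.4275,  0.1024, -0.5532],
       [-0.0012, -0.2354,  0.9719,  0.3838],
       [ 0.    ,  0.    ,  0.    ,  1.    ]])}
```

View pics/top0.png

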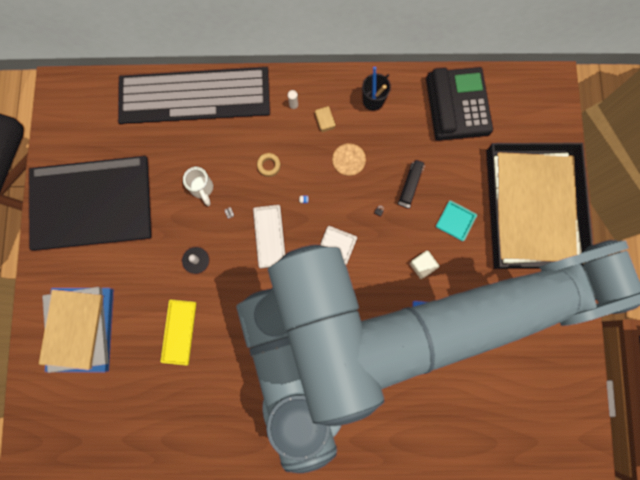

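View pics/scene0.png

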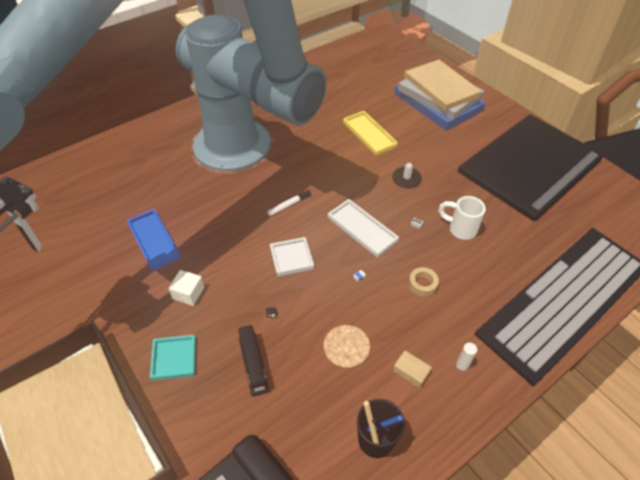

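The top view shows stapler (411,184), tape (269,164), mug (197,182) with its handle to (209,204), block (425,264), coaster (349,159), white long tray (269,236), white square tray (338,245, partly hidden) and stand (196,260). The scene view shows all of them in the clear.

```bash
cat >> h.py <<'E'
def rotm(s):
    from scipy.spatial.transform import Rotation as R
    return R.from_euler('xyz',s['eef_rot']).as_matrix()
def go(x,y,z,ang=None,s=None):
    """shift (cm, tool axes now) and yaw to bring TCP to x,y,z, jaw axis along world angle ang (mod pi)"""
    s=s or arm.read_state(); M=rotm(s); d=M.T@(np.array([x,y,z])-s['ee_pos'])*100
    j=np.arctan2(M[1,2],M[0,2]); out=0
    if ang is not None: # tool x is down: positive yaw turns jaw clockwise seen from above
        out=-((ang-j+np.pi/2)%np.pi-np.pi/2)
    print('d',np.round(d,2),'yaw',np.round(out,3),'jaw now',round(float(j),3),'j6',round(float(s['joints'][5]),3),'toolx',np.round(M[:,0],3))
E
python3 - <<'E'
from h import *
np.set_printoptions(precision=4,suppress=True)
t=load('top0.png');s=load('scene0.png')
T=dict(stap1=(417,162,.05),stap2=(406,206,.05),tape=(269,164,.024),mug=(196,177,.08),handle=(209,204,.04),block=(424,262,.04),coaster=(349,159,.006),tr1=(254,207,.014),tr2=(281,205,.014),tr3=(286,266,.014),tr4=(259,268,.014),stand=(196,260,.008))
S=dict(stap1=(263,391,.03),stap2=(247,330,.05),tape=(424,281,.024),mug=(469,207,.08),handle=(446,212,.05),block=(187,282,.04),coaster=(347,346,.006),tr1=(397,237,.014),tr2=(377,254,.014),tr3=(328,216,.014),tr4=(349,201,.014),stand=(407,177,.008),nt1=(269,249,.014),nt2=(304,239,.014),nt3=(314,268,.014),nt4=(277,276,.014))
for n,c,D in(('top',t,T),('scene',s,S)):
    for k,v in D.items(): print(n,k,p2w(c,v[:2],[v[2]])[0][:2])
go(.5,-.23,.3,0)
E
```

```text
top stap1 [ 0.647 -0.31 ]
top stap2 [ 0.5239 -0.276 ]
top tape [0.6521 0.0964]
top mug [0.5992 0.286 ]
top handle [0.5346 0.2569]
top block [ 0.3735 -0.3204]
top coaster [ 0.6712 -0.1272]
top tr1 [0.5318 0.1372]
top tr2 [0.5371 0.0625]
top tr3 [0.3675 0.0475]
top tr4 [0.3623 0.1205]
top stand [0.3855 0.2941]
scene stap1 [ 0.6668 -0.3175]
scene stap2 [ 0.5523 -0.2791]
scene tape [0.6614 0.0922]
scene mug [0.598  0.2817]
scene handle [0.5618 0.2526]
scene block [ 0.3747 -0.32  ]
scene coaster [ 0.6769 -0.1288]
scene tr1 [0.5305 0.1337]
scene tr2 [0.5408 0.0642]
scene tr3 [0.3841 0.0444]
scene tr4 [0.3753 0.1155]
scene stand [0.3931 0.2927]
scene nt1 [ 0.3847 -0.1235]
scene nt2 [ 0.4079 -0.0427]
scene nt3 [ 0.4881 -0.0725]
scene nt4 [ 0.4578 -0.1499]
d [-12.17  34.81 -22.34] yaw -1.116 jaw now -1.116 j6 -0.174 toolx [-0.     0.001 -1.   ]
```

```bash
python3 -m jog '{"delta_pos":[[-3.5,2,-0.6],[-3.5,4,-1.2],[0,5,-1.5],[0,5,-1.5],[0,5,-1.5],[0,5,-1.5],[0,5,-1.6],[0,5,-1.6],[0,4.1,-1.6],[0,0,0],[0,0,0],[0,0,0]],"yaw":[0,0,0,0,0,0,0,0,0.18,0.18,0.18,0.2],"claw":[-1,-1,-1,-1,-1,-1,-1,-1,-1,-1,-1,-1]}'; python3 - <<'E'
from h import *
snap('wrist','w1.png'); snap('top','top1.png'); go(.59,-.294,.25,1.28)
E
```

```text
t: 1.65
ee_pos: [0.5904, -0.2942, 0.2482]
eef_rot: [-1.955, 1.57, 2.479]
ft_force: [0.0, -0.8, 0.1]
opening: 1.001
d [-0.17 -0.04 -0.03] yaw 0.019 jaw now -1.843 j6 1.209 toolx [-0.001  0.001 -1.   ]
```

View pics/w1.png

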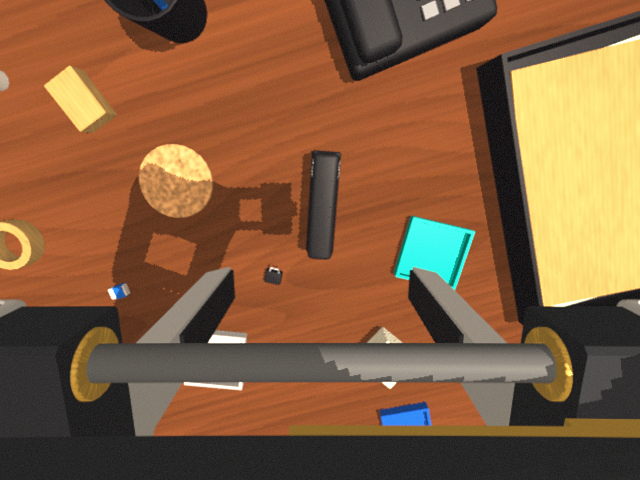

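```bash
cat >> h.py <<'E'
from scipy.optimize import minimize
def fit(c,mask,pts,x0,step=(.01,.01,.2)):
    """pose x,y,yaw whose projected hull matches the mask"""
    def f(p):
        co,si=np.cos(p[2]),np.sin(p[2]); X=pts@np.array([[co,si,0],[-si,co,0],[0,0,1]])+[p[0],p[1],0]
        h=cv2.convexHull(w2p(c,X).astype(np.float32)); m=np.zeros_like(mask)
        cv2.fillConvexPoly(m,np.round(h*16).astype(np.int32),255,shift=4,lineType=cv2.LINE_AA)
        return np.abs(m.astype(float)-mask).sum()/mask.astype(float).sum()
    x0=np.array(x0,float); sx=np.vstack([x0]+[x0+np.eye(3)[i]*step[i] for i in range(3)])
    r=minimize(f,x0,method='Nelder-Mead',options=dict(initial_simplex=sx,xatol=1e-4,fatol=1e-5)); return r.x,r.fun
def box(a,b,z0,z1): return np.array([[i*a/2,j*b/2,z] for i in(-1,1) for j in(-1,1) for z in(z0,z1)])
def cyl(d,z0,z1):
    t=np.arange(0,2*np.pi,.1); return np.vstack([np.c_[d/2*np.cos(t),d/2*np.sin(t),0*t+z] for z in(z0,z1)])
def blob(m,uv):
    n,l=cv2.connectedComponents(m.astype(np.uint8)); return ((l==l[uv[1],uv[0]])*255).astype(np.uint8)
E
python3 - <<'E'
from h import *
np.set_printoptions(precision=4,suppress=True)
P=np.vstack([box(.13,.036,0,.026),box(.126,.03,.026,.05)])
for f,uv in(('w1.png',(322,210)),('top1.png',(411,184)),('scene0.png',(250,355))):
    im=cv2.imread('pics/'+f); c=load(f); m=(im.max(2)<75)&(im.max(2)-im.min(2).astype(int)<25)
    m=cv2.morphologyEx(m.astype(np.uint8),cv2.MORPH_CLOSE,np.ones((5,5))); b=blob(m,uv)
    print(f,(b>0).sum(),fit(c,b,P,(.595,-.295,-.29)))
im=cv2.imread('pics/top1.png'); c=load('top1.png'); cv2.imwrite('pics/t1c.png',cv2.resize(im[130:380,150:470],None,fx=2.4,fy=2.4,interpolation=2))
E
```

```text
w1.png 234818 (array([ 0.5769, -0.0159, -2.5869]), np.float64(0.9768231516473584))
top1.png 290184 (array([ 0.6025, -0.4376,  1.073 ]), np.float64(0.996710106312533))
scene0.png 292531 (array([ 0.5551, -0.2706,  0.9922]), np.float64(0.9935546164002997))
```

View pics/t1c.png

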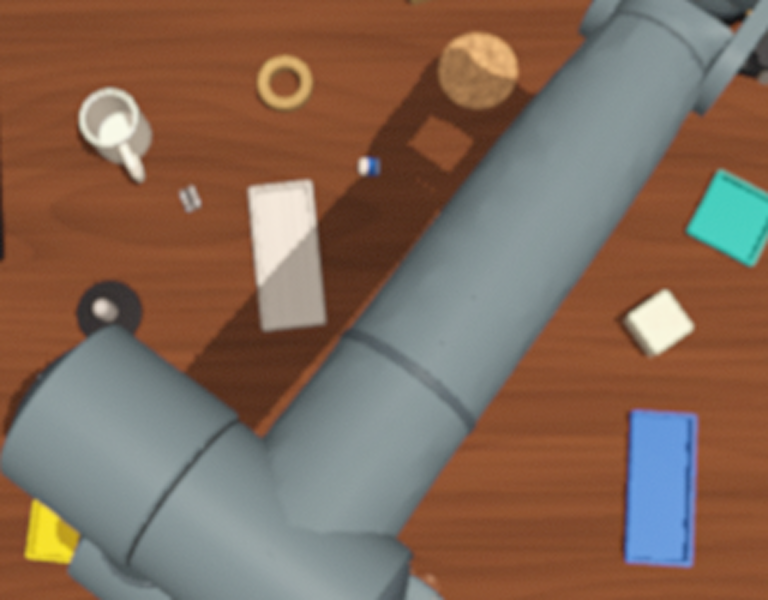

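The crop shows the long tray clear, corners at full-image (253,208), (280,205), (286,265), (260,268). The threshold seeds missed the stapler; I'll fix the mask and fit the tray as well.

```bash
python3 - <<'E'
from h import *
np.set_printoptions(precision=4,suppress=True)
P=np.vstack([box(.13,.036,0,.026),box(.126,.03,.026,.05)])
def gray(f,lo,hi,sat):
    im=cv2.imread('pics/'+f).astype(int); M=im.max(2); return (M>=lo)&(M<hi)&((M-im.min(2))<sat*M+3)
for f,uv in(('w1.png',(322,210)),('top0.png',(411,184)),('scene0.png',(250,355))):
    m=cv2.morphologyEx(gray(f,0,120,.3).astype(np.uint8),cv2.MORPH_CLOSE,np.ones((3,3)));b=blob(m,uv)
    print(f,(b>0).sum(),cv2.imread('pics/'+f)[uv[1],uv[0]],fit(load(f),b,P,(.595,-.295,-.29)))
Q=box(.164,.07,0,.014)
for f,uv in(('top1.png',(270,225)),('scene0.png',(362,228))):
    b=blob(gray(f,100,256,.35),uv); print(f,(b>0).sum(),fit(load(f),b,Q,(.455,.09,.08)))
Q=box(.082,.082,0,.014); b=blob(gray('scene0.png',110,256,.35),(292,257)); print('nt',(b>0).sum(),fit(load('scene0.png'),b,Q,(.435,-.097,.35)))
Q=box(.05,.05,0,.04)
for f,uv in(('top1.png',(424,262)),('scene0.png',(187,282))):
    b=blob(gray(f,80,256,.35),uv); print('blk',f,(b>0).sum(),fit(load(f),b,Q,(.375,-.32,.5)))
E
```

```text
w1.png 2851 [74 73 81] (array([ 0.5952, -0.2968, -0.3396]), np.float64(0.20093947084270397))
top0.png 520 [63 65 71] (array([ 0.596 , -0.2958, -0.4138]), np.float64(0.4511764705882353))
scene0.png 1013 [61 67 81] (array([ 0.5933, -0.2973, -0.3244]), np.float64(0.4666589241817161))
top1.png 1723 (array([0.452 , 0.0951, 0.1039]), np.float64(0.045274430143502555))
scene0.png 2066 (array([0.4528, 0.0937, 0.1121]), np.float64(0.05365867547406184))
nt 1372 (array([ 0.4256, -0.0907,  1.2111]), np.float64(0.05444177671068427))
blk top1.png 495 (array([ 0.3703, -0.3239,  0.6056]), np.float64(0.08445236680530799))
blk scene0.png 970 (array([ 0.3709, -0.3248,  0.6213]), np.float64(0.07037800687285223))
```

```bash
python3 - <<'E'
from h import *
np.set_printoptions(precision=4,suppress=True)
a=p2w(load('w1.png'),[(326.5,152),(320,252),(313,153),(340,153),(308,251),(332,251)],[.05]*6); print(a); d=a[0]-a[1]; print(np.arctan2(d[1],d[0]),np.hypot(*d[:2]),a[:2].mean(0))
im=cv2.imread('pics/w1.png'); cv2.imwrite('pics/w1c.png',cv2.resize(im[140:270,260:390],None,fx=4,fy=4,interpolation=2))
go(.5955,-.2965,.035,np.pi/2-.32)
E
```

```text
[[ 0.6549 -0.3186  0.05  ]
 [ 0.5459 -0.2799  0.05  ]
 [ 0.658  -0.3039  0.05  ]
 [ 0.6498 -0.3328  0.05  ]
 [ 0.551  -0.2665  0.05  ]
 [ 0.5432 -0.294   0.05  ]]
-0.34134199404972104 0.11573585914524574 [ 0.6004 -0.2993  0.05  ]
d [21.33  0.57  0.07] yaw 0.048 jaw now -1.843 j6 1.209 toolx [-0.001  0.001 -1.   ]
```

View pics/w1c.png

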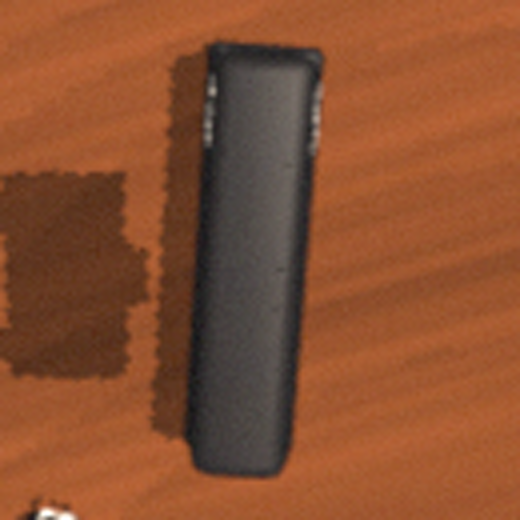

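The crop shows the stapler outline from (327,152) to (320,258) in the wrist image, so its centre is about (0.597,-0.298) and its yaw about -0.335. Now to grasp it.

```bash
python3 -m jog '{"delta_pos":[[4,0.68,0.15],[5,0,0],[5,0,0],[4,0,0],[2,0,0],[2,0,0],[0,0,0],[0,0,0],[0,0,0],[0,0,0],[0,0,0],[0,0,0]],"yaw":[0.063,0,0,0,0,0,0,0,0,0,0,0],"claw":[-1,-1,-1,-1,-1,-1,-1,1,1,1,1,1]}'; python3 -c "
from h import *
go(.597,-.298,.12,1.236);go(.4524,.0944,.12,1.679)"
```

```text
t: 3.25
ee_pos: [0.5966, -0.2979, 0.0289]
eef_rot: [1.615, 1.571, -0.291]
ft_force: [-0.0, -0.9, -0.1]
opening: 0.503
d [-9.11  0.04 -0.  ] yaw -0.001 jaw now -1.906 j6 1.274 toolx [ 0. -0. -1.]
d [ -9.12 -26.54 -32.29] yaw -0.444 jaw now -1.906 j6 1.274 toolx [ 0. -0. -1.]
```

```bash
python3 -m jog '{"delta_pos":[[0,0,0],[0,0,0],[0,0,0],[0,0,0],[-1,0,0],[-2,0,0],[-3,0,0],[-3.1,0,0]],"yaw":[0,0,0,0,0,0,0,0],"claw":[1,1,1,1,1,1,1,1]}'; python3 -c "
from h import *
go(.4524,.0944,.12,1.679)"
```

```text
t: 4.25
ee_pos: [0.597, -0.2981, 0.1224]
eef_rot: [1.291, 1.569, -0.616]
ft_force: [0.4, -0.2, 0.1]
opening: 0.006
d [  0.19 -26.58 -32.3 ] yaw -0.444 jaw now -1.906 j6 1.274 toolx [ 0.001 -0.001 -1.   ]
```

The gripper closed on nothing, so I'll look before trying again.

```bash
python3 -m jog '{"delta_pos":[[-6,0,0],[-6,0,0]],"yaw":[0,0],"claw":[-1,-1]}'; python3 -c "
from h import *
im,c=snap('wrist','w2.png')"
```

```text
t: 4.5
ee_pos: [0.5965, -0.2978, 0.2433]
eef_rot: [1.285, 1.569, -0.622]
ft_force: [-0.2, -0.2, 0.3]
opening: 0.18
```

View pics/w2.png

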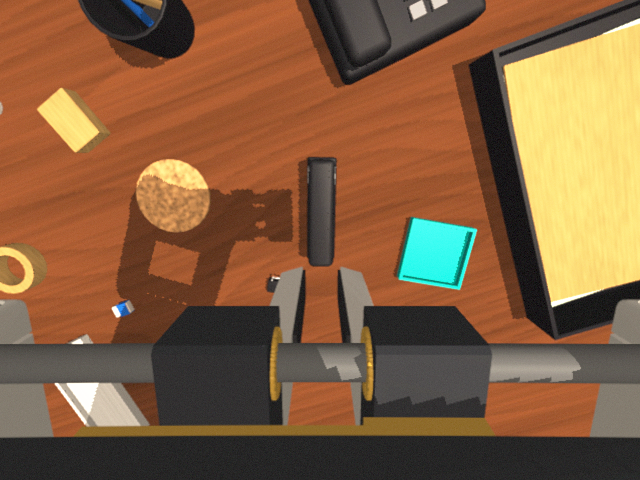

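The stapler has not moved (322,210). The pads probably held only its rounded top edge, so I'll grip about 9 mm lower.

```bash
python3 -m jog '{"delta_pos":[[0,0,0],[0,0,0],[0,0,0],[2,0,0],[3,0,0],[4,0,0],[4,0,0],[4,0,0],[3,0,0],[1.4,0,0],[1,0,0],[0,0,0]],"yaw":[0,0,0,0,0,0,0,0,0,0,0,0],"claw":[-1,-1,-1,-1,-1,-1,-1,-1,-1,-1,-1,-1]}' ; python3 -m jog '{"delta_pos":[[0,0,0],[0,0,0],[0,0,0],[0,0,0],[0,0,0],[0,0,0],[0,0,0],[0,0,0],[0,0,0],[0,0,0]],"yaw":[0,0,0,0,0,0,0,0,0,0],"claw":[1,1,1,1,1,1,1,1,1,1]}'; python3 -c "
from h import *
snap('scene','s2.png'); print(w2p(load('w2.png'),[.597,-.298,.04]))
im=cv2.imread('pics/s2.png'); cv2.imwrite('pics/s2c.png',cv2.resize(im[200:440,120:400],None,fx=2.4,fy=2.4,interpolation=2))"
```

```text
t: 6.05
ee_pos: [0.5965, -0.2978, 0.0155]
eef_rot: [-1.873, 1.57, 2.504]
ft_force: [0.1, -0.0, -0.4]
opening: 1.004
t: 7.3
ee_pos: [0.5966, -0.2979, 0.0157]
eef_rot: [-2.028, 1.571, 2.348]
ft_force: [1.2, 0.7, -0.3]
opening: 0.311
[[321.17046539 212.39136819]]
```

```bash
python3 -m jog '{"delta_pos":[[0,0,0],[0,0,0],[-1,0,0],[-2,0,0],[-3,0,0],[-3,0,0],[-2,0,0],[0,0,0]],"yaw":[0,0,0,0,0,0,0,0],"claw":[1,1,1,1,1,1,1,1]}'; python3 -c "
from h import *
go(.4524,.0944,.125,1.679)"
```

```text
t: 8.35
ee_pos: [0.5978, -0.2987, 0.1285]
eef_rot: [1.273, 1.566, -0.633]
ft_force: [0.9, -0.3, -1.7]
opening: 0.314
d [  0.19 -26.68 -32.33] yaw -0.444 jaw now -1.906 j6 1.274 toolx [ 0.004 -0.003 -1.   ]
```

```bash
python3 -m jog '{"delta_pos":[[0,-1.5,-1.8],[0,-3,-3.6],[0,-3,-3.6],[0,-3,-3.6],[0,-3,-3.6],[0,-3,-3.6],[0,-3,-3.6],[0,-3,-3.6],[0,-2.7,-3.6],[0,-0.5,-1.7],[0,0,0],[0,0,0]],"yaw":[0,0,0,0,0,0,0,0,0,-0.15,-0.15,-0.144],"claw":[1,1,1,1,1,1,1,1,1,1,1,1]}';python3 -m jog '{"delta_pos":[[0,0,0]],"yaw":[0],"claw":[1]}'; python3 -c "
from h import *
go(.4524,.0944,.022,1.679); snap('wrist','w3.png'); snap('scene','s3.png')"
```

```text
t: 9.85
ee_pos: [0.4591, 0.0922, 0.1244]
eef_rot: [-1.707, 1.568, 3.119]
ft_force: [-0.3, 0.3, -2.5]
opening: 0.314
t: 9.98
ee_pos: [0.4594, 0.0919, 0.1246]
eef_rot: [-1.721, 1.569, 3.098]
ft_force: [-0.8, -0.4, -1.9]
opening: 0.312
d [10.26 -0.64 -0.32] yaw -0.001 jaw now -1.464 j6 1.419 toolx [-0.002  0.    -1.   ]
```

View pics/w3.png

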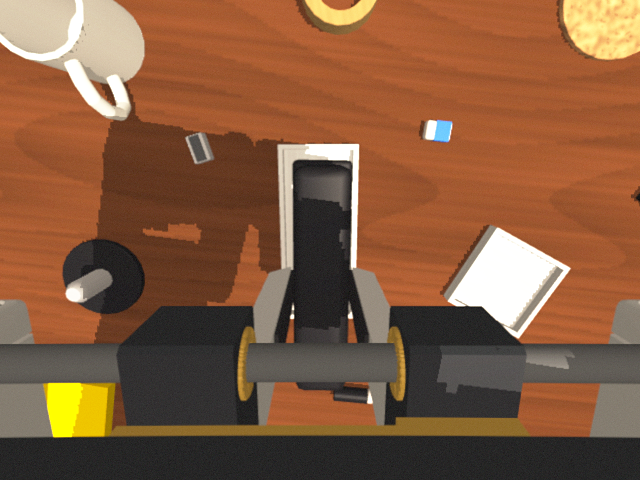

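```bash
python3 - <<'E'
from h import *
np.set_printoptions(precision=4,suppress=True)
c=load('w3.png'); a=p2w(c,[(279,145),(358,145)],[.014]*2); print(a, a.mean(0)-.082*np.array([np.cos(.108),np.sin(.108),0]))
zt=.1246-.0157+.05
b=p2w(c,[(295,163),(352,161)],[zt-.005]*2); print(b,b.mean(0)); s=arm.read_state();print(s['ee_pos'])
E
```

```text
[[0.5293 0.1366 0.014 ]
 [0.5367 0.0686 0.014 ]] [0.4515 0.0938 0.014 ]
[[0.5205 0.1119 0.1539]
 [0.5244 0.0842 0.1539]] [0.5225 0.0981 0.1539]
[0.4597 0.0917 0.125 ]
```

```bash
python3 -m jog '{"delta_pos":[[2,-0.7,-0.3],[2.5,0,0],[2,0,0],[1.5,0,0],[1,0,0],[0.7,0,0],[0.5,0,0],[0,0,0],[0,0,0]],"yaw":[0,0,0,0,0,0,0,0,0],"claw":[1,1,1,1,1,1,1,1,1]}'; python3 -c "
from h import *
go(.452,.0943,.020,1.679)"
```

```text
t: 11.2
ee_pos: [0.4535, 0.094, 0.0242]
eef_rot: [1.418, 1.57, -0.044]
ft_force: [-0.2, 0.1, -1.7]
opening: 0.31
d [ 0.42 -0.14 -0.05] yaw 0.0 jaw now -1.463 j6 1.421 toolx [ 0.001 -0.    -1.   ]
```

```bash
python3 -m jog '{"delta_pos":[[0.2,-0.1,0],[0.2,0,0],[0,0,0],[0,0,0],[0,0,0],[0,0,0],[0,0,0],[-2,0,0],[-4,0,0],[-5,0,0],[-5,0,0],[-2,0,0]],"yaw":[0,0,0,0,0,0,0,0,0,0,0,0],"claw":[1,1,1,-0.2,-0.2,-0.2,-0.2,-0.2,-1,-1,-1,-1]}'; python3 -c "
from h import *
snap('wrist','w4.png'); go(.655,.094,.2,1.57)"
```

```text
t: 12.7
ee_pos: [0.4537, 0.0939, 0.2035]
eef_rot: [1.422, 1.565, -0.04]
ft_force: [-0.1, -0.1, 0.1]
opening: 0.977
d [ 0.66 19.92  2.15] yaw 0.109 jaw now -1.462 j6 1.421 toolx [ 0.008 -0.    -1.   ]
```

View pics/w4.png

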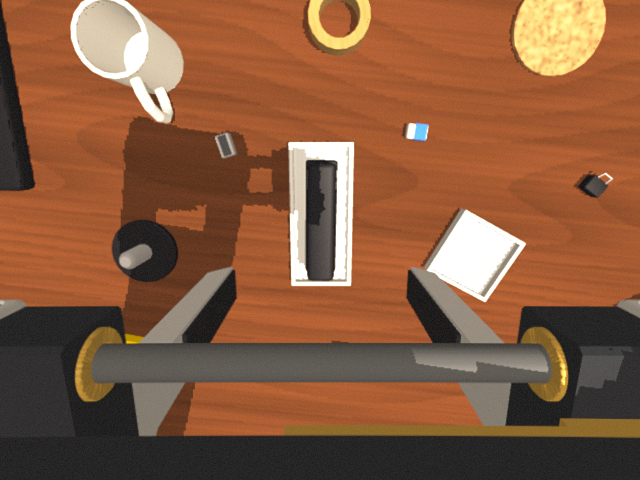

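The stapler lies flat in the tray, seen at (321,220) inside (290–354,143–286). The stand foot is at (145,251) and the note tray at (475,255).

```bash
python3 - <<'E'
from h import *
np.set_printoptions(precision=4,suppress=True)
def hsv(f): return cv2.cvtColor(cv2.imread('pics/'+f),cv2.COLOR_BGR2HSV).astype(int)
def fill(b):
    cs,_=cv2.findContours(b,cv2.RETR_EXTERNAL,cv2.CHAIN_APPROX_NONE); o=np.zeros_like(b); cv2.drawContours(o,cs,-1,255,-1); return o
def run(n,f,uv,m,P,x0):
    b=fill(blob(m,uv)); print(n,f,(b>0).sum(),*fit(load(f),b,P,x0))
for f,uv in(('top0.png',(260,168)),('scene0.png',(413,286))):
    h=hsv(f); print(h[uv[1],uv[0]],h[uv[1]+20,uv[0]])
    run('tape',f,uv,(h[...,2]>115)&(h[...,0]>12)&(h[...,0]<35),cyl(.062,0,.024),(.655,.094,0))
for f,uv in(('top0.png',(360,165)),('scene0.png',(347,346))):
    h=hsv(f); print(h[uv[1],uv[0]],h[uv[1]+30,uv[0]])
    m=cv2.morphologyEx(((h[...,2]>115)&(h[...,0]>10)&(h[...,1]<170)).astype(np.uint8),cv2.MORPH_CLOSE,np.ones((5,5)))
    run('coaster',f,uv,m,cyl(.092,0,.006),(.673,-.128,0))
for f,uv in(('w4.png',(160,265)),('top0.png',(186,260)),('scene0.png',(400,181))):
    h=hsv(f); b=cv2.imread('pics/'+f).astype(int); print(b[uv[1],uv[0]])
    m=(b.max(2)-b.min(2)<20)&(b.max(2)<100)
    run('stand',f,uv,m,cyl(.076,0,.008),(.389,.293,0))
h=cv2.imread('pics/w4.png').astype(int); run('nt','w4.png',(475,255),(h.min(2)>110),box(.082,.082,0,.014),(.4256,-.0907,-.36))
go(.655,.094,.1)
E
```

```text
[ 18 123 220] [ 10 167 142]
tape top0.png 476 [ 0.6557  0.0995 -0.024 ] 0.05285879057505355
[ 17 106 187] [ 10 135 160]
tape scene0.png 750 [ 0.6555  0.0979 -0.04  ] 0.05875032679738562
[ 16 123 219] [ 10 166 138]
coaster top0.png 235531 [-0.1315  0.0553  7.613 ] 0.9951460367275246
[ 15  96 241] [ 10 137 156]
coaster scene0.png 104273 [ 0.6746 -0.1287 -0.0308] 0.9840219950533319
[31 30 36]
stand w4.png 3120 [0.3859 0.297  0.1004] 0.12146430367018603
[49 50 55]
stand top0.png 506 [0.3873 0.2963 0.1467] 0.32369216461288075
[61 72 89]
stand scene0.png 284695 [ 0.7983 -0.319   2.1327] 0.9941066204665536
nt w4.png 7288 [ 0.4243 -0.0907 -0.3794] 0.29452336368136717
d [10.66 19.84  2.14] yaw 0 jaw now -1.462 j6 1.421 toolx [ 0.008 -0.    -1.   ]
```

```bash
python3 -m jog '{"delta_pos":[[0,2.1,0.2],[0,4,0.3],[0,5,0.4],[0,5,0.4],[2,3,0.4],[3,1,0],[4,0,0],[4,0,0],[2,0,0],[0,0,0]],"yaw":[0,0,0,0,0,0,0,0,0,0],"claw":[-1,-1,-1,-1,-1,-1,-1,-1,-1,-1]}'; python3 -c "
from h import *
go(.6555,.0987,.003)"
```

```text
t: 14.0
ee_pos: [0.6523, 0.0987, 0.0478]
eef_rot: [-1.698, 1.567, 3.122]
ft_force: [0.3, -0.1, -0.2]
opening: 1.001
d [4.48 0.33 0.04] yaw 0 jaw now -1.462 j6 1.441 toolx [-0.004  0.    -1.   ]
```

```bash
python3 -m jog '{"delta_pos":[[1.5,0.3,0],[1.5,0,0],[1,0,0],[0.5,0,0],[0,0,0],[0,0,0],[0,0,0],[0,0,0],[0,0,0],[0,0,0],[0,0,0]],"yaw":[0,0,0,0,0,0,0,0,0,0,0],"claw":[-1,-1,-1,-1,1,1,1,1,1,1,1]}'; python3 -c "
from h import *
go(.6555,.0987,.003)"
```

```text
t: 15.38
ee_pos: [0.6567, 0.099, 0.0047]
eef_rot: [-1.724, 1.571, 3.096]
ft_force: [-0.6, -0.5, -0.2]
opening: 0.29
d [ 0.17 -0.12  0.02] yaw 0 jaw now -1.462 j6 1.442 toolx [-0.  0. -1.]
```

It closed past 62 mm, so it missed. I'll open, raise and look.

```bash
python3 -c "
from h import *
im,c=snap('scene','s5.png'); cv2.imwrite('pics/s5c.png',cv2.resize(im[180:360,320:540],None,fx=3,fy=3,interpolation=2))"
```

```text
(no output)
```

View pics/s5c.png

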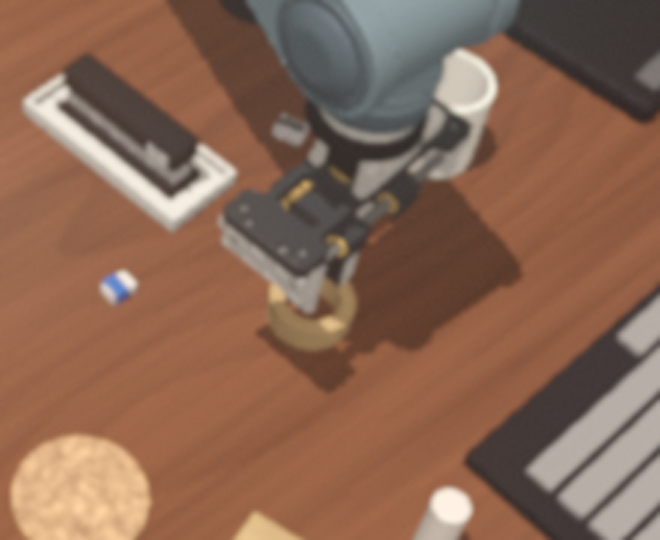

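```bash
python3 - <<'E'
from h import *
np.set_printoptions(precision=4,suppress=True)
c=load('w4.png'); tcp=np.array([.4537,.0939,.2035]); j=np.array([.108,-.994,0])
for h in(0,.01,.02,.03):
    print(h,w2p(c,[tcp+[0,0,h]-.047*j,tcp+[0,0,h],tcp+[0,0,h]+.047*j]))
c=load('w2.png'); tcp=np.array([.5965,-.2978,.2433])
for h in(0,.02): print(h,w2p(c,tcp+[0,0,h]))
im=cv2.imread('pics/w4.png'); cv2.imwrite('pics/w4c.png',cv2.resize(im[240:340,150:490],None,fx=2.3,fy=2.3,interpolation=2))
E
```

```text
0 [[245.2269 266.6581]
 [321.9708 266.6449]
 [398.6732 266.6683]]
0.01 [[241.6606 271.8882]
 [322.0346 271.8682]
 [402.3632 271.8959]]
0.02 [[237.7393 277.6381]
 [322.1046 277.6094]
 [406.4204 277.6427]]
0.03 [[233.4071 283.9894]
 [322.182  283.95  ]
 [410.9024 283.9904]]
0 [[321.439  266.3334]]
0.02 [[321.499  277.4133]]
```

View pics/w4c.png

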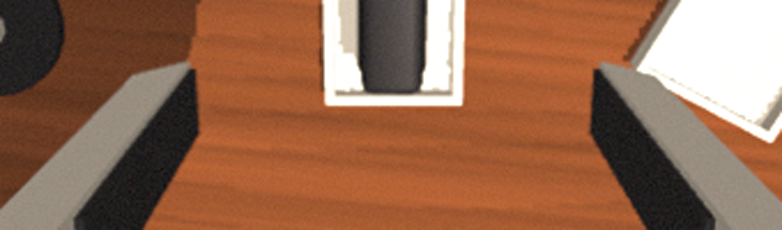

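In this view the tips sit at (234,282) and (410,282). That puts them about 25–28 mm above the reported TCP. This matches both misses, so the real fingers end short of the stated TCP. I'll go lower, in small steps, and watch the force.

```bash
python3 -m jog '{"delta_pos":[[0,-0.12,0],[0,0,0],[0,0,0],[0,0,0],[0,0,0],[0,0,0],[0,0,0],[0.6,0,0],[0.5,0,0],[0.4,0,0],[0.2,0,0],[0.2,0,0]],"yaw":[0,0,0,0,0,0,0,0,0,0,0,0],"claw":[-1,-1,-1,-1,-1,-1,-1,-1,-1,-1,-1,-1]}'; python3 -m jog '{"delta_pos":[[0.1,0,0],[0,0,0]],"yaw":[0,0],"claw":[-1,-1]}'
```

```text
t: 16.92
ee_pos: [0.6556, 0.0989, -0.0144]
eef_rot: [1.72, 1.571, 0.257]
ft_force: [0.1, 0.2, -0.2]
opening: 1.001
t: 17.18
ee_pos: [0.6556, 0.0989, -0.0152]
eef_rot: [1.336, 1.571, -0.127]
ft_force: [0.5, -0.1, 0.1]
opening: 0.998
```

```bash
python3 -m jog '{"delta_pos":[[0.2,0,0],[0.2,0,0],[0,0,0],[0,0,0],[0,0,0],[0,0,0],[0,0,0],[0,0,0],[0,0,0],[0,0,0]],"yaw":[0,0,0,0,0,0,0,0,0,0],"claw":[-1,-1,1,1,1,1,1,1,1,1]}'
```

```text
t: 18.42
ee_pos: [0.6555, 0.0989, -0.0192]
eef_rot: [1.181, 1.571, -0.281]
ft_force: [0.3, -0.6, 0.6]
opening: 0.66
```

```bash
python3 -m jog '{"delta_pos":[[-1,0,0],[-2,0,0],[-4,0,0],[-4,0,0],[-3,0,0],[0,-1.6,-1.4],[0,-4,-3.6],[0,-4,-3.7],[0,-4,-3.7],[0,-4,-3.7],[0,-4,-3.7],[0,-2.5,-2.5]],"yaw":[0,0,0,0,0,0,0,0,0,0,0,0],"claw":[1,1,1,1,1,1,1,1,1,1,1,1]}';python3 -m jog '{"delta_pos":[[0,-0.5,-0.2],[0,0,0],[0,0,0]],"yaw":[0,0,0],"claw":[1,1,1]}'; python3 -c "
from h import *
go(.3865,.2965,.06); snap('wrist','w6.png')
"
```

```text
t: 19.92
ee_pos: [0.3903, 0.2958, 0.1223]
eef_rot: [2.009, 1.569, 0.548]
ft_force: [0.5, 0.3, -1.2]
opening: 0.657
t: 20.3
ee_pos: [0.3878, 0.2954, 0.1212]
eef_rot: [1.643, 1.57, 0.179]
ft_force: [0.7, -0.4, -0.9]
opening: 0.661
d [ 6.12 -0.12 -0.12] yaw 0 jaw now -1.464 j6 1.882 toolx [ 0.001  0.    -1.   ]
```

View pics/w6.png

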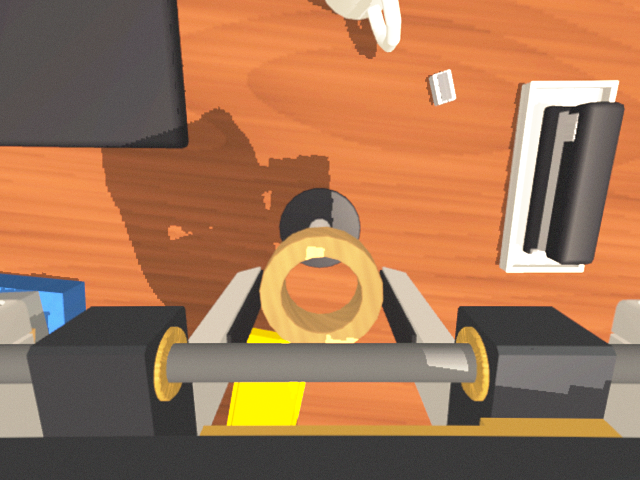

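The ring is held level at (321,288), and the stand foot shows at (280–361,188–267) with its post at (320,222).

```bash
python3 - <<'E'
from h import *
c=load('w6.png'); print(p2w(c,[(320.5,228),(320,222)],[.008,.045]), w2p(c,[[.3865,.2965,.008]]))
E
```

```text
[[0.38830405 0.2965888  0.008     ]
 [0.40087504 0.29829869 0.045     ]] [[320.38774278 229.90717703]]
```

```bash
python3 -m jog '{"delta_pos":[[2,0,-0.1],[3,0,0],[2,0,0],[1.5,0,0],[1.5,0,0],[1.2,0,0],[0.8,0,0],[0.5,0,0],[0.3,0,0],[0,0,0],[0,0,0]],"yaw":[0,0,0,0,0,0,0,0,0,0,0],"claw":[1,1,1,1,1,1,1,1,1,1,1]}'
```

```text
t: 21.72
ee_pos: [0.3868, 0.2972, -0.0069]
eef_rot: [1.914, 1.57, 0.452]
ft_force: [-0.2, -0.4, -0.8]
opening: 0.658
```

```bash
python3 -m jog '{"delta_pos":[[0.2,0,0],[0.2,0,0],[0,0,0],[0,0,0],[0,0,0],[0,0,0],[0,0,0],[-2,0,0],[-4,0,0],[-5,0,0],[-5,0,0],[-5,0,0]],"yaw":[0,0,0,0,0,0,0,0,0,0,0,0],"claw":[1,1,1,-1,-1,-1,-1,-1,-1,-1,-1,-1]}'; python3 -c "
from h import *
snap('wrist','w7.png'); snap('scene','s7.png'); go(.56,.25,.22)"
```

```text
t: 23.22
ee_pos: [0.3862, 0.2969, 0.2004]
eef_rot: [1.784, 1.571, 0.322]
ft_force: [0.3, 1.1, -0.6]
opening: 1.0
d [-1.29 16.39  6.67] yaw 0 jaw now -1.462 j6 1.885 toolx [ 0.011  0.005 -1.   ]
```

View pics/w7.png

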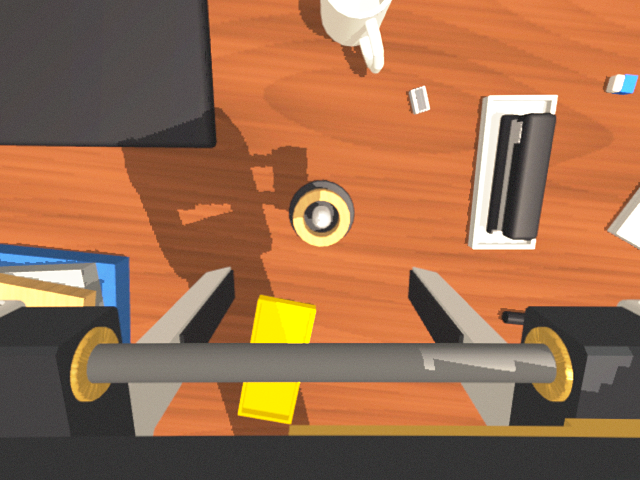

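The tape lies flat on the foot, post through its hole at (321,215). Now the mug.

```bash
python3 - <<'E'
from h import *
np.set_printoptions(precision=4,suppress=True)
def white(f):
    im=cv2.imread('pics/'+f).astype(int); M=im.max(2); return ((M>85)&((M-im.min(2))<.33*M)).astype(np.uint8)
best=None
for f,uv,k in(('top0.png',(196,180),13),('scene0.png',(468,215),13),('s7.png',(468,215),13)):
    b=blob(white(f),uv); cs,_=cv2.findContours(b,0,1); b2=np.zeros_like(b); cv2.drawContours(b2,cs,-1,255,-1)
    o=cv2.morphologyEx(b2,cv2.MORPH_OPEN,cv2.getStructuringElement(2,(k,k)))
    p,e=fit(load(f),o,cyl(.064,0,.08),(.595,.283,0)); print(f,(b>0).sum(),(o>0).sum(),p,e)
    # handle direction: full silhouette fit with handle stub
    H=np.vstack([cyl(.064,0,.08)]); 
    c=load(f); r=[]
    for th in np.arange(-np.pi-.6,-np.pi+.61,.02):
        d=np.array([np.cos(th),np.sin(th)]); m=np.zeros_like(b)
        for P in(cyl(.064,0,.08)+[p[0],p[1],0], np.array([[p[0]+d[0]*q-d[1]*w,p[1]+d[1]*q+d[0]*w,z] for q in(.02,.06) for w in(-.005,.005) for z in(.022,.060)])):
            cv2.fillConvexPoly(m,np.round(cv2.convexHull(w2p(c,P).astype(np.float32))*16).astype(np.int32),255,shift=4,lineType=cv2.LINE_AA)
        r.append((np.abs(m.astype(float)-b2).sum()/255,th+np.pi))
    r.sort(); print(r[:4])
w=load('w7.png'); a=p2w(w,[(377,70)],[.04])[0]; print('tip w7',a, np.arctan2(.286-a[1],.598-a[0]))
h=cv2.imread('pics/w4.png'); m=((h.max(2).astype(int)>120)&(h.max(2).astype(int)-h.min(2)<.3*h.max(2))).astype(np.uint8)
b=blob(m,(170,75)); print((b>0).sum())
E
```

```text
top0.png 761 711 [0.5955 0.29   0.0788] 0.05192355423181931
[(np.float64(45.168627450980395), np.float64(0.44000000000000083)), (np.float64(46.5921568627451), np.float64(0.46000000000000085)), (np.float64(48.0), np.float64(0.4200000000000008)), (np.float64(49.36470588235294), np.float64(0.48000000000000087))]
scene0.png 1423 1479 [0.5969 0.2879 0.1252] 0.2034867226133185
[(np.float64(119.75294117647059), np.float64(0.46000000000000085)), (np.float64(121.06274509803922), np.float64(0.44000000000000083)), (np.float64(121.43921568627451), np.float64(0.48000000000000087)), (np.float64(122.08627450980393), np.float64(0.5000000000000009))]
s7.png 1425 1480 [0.597  0.2877 0.0888] 0.20302861685214627
[(np.float64(120.36078431372549), np.float64(0.46000000000000085)), (np.float64(120.81960784313725), np.float64(0.44000000000000083)), (np.float64(121.47450980392156), np.float64(0.48000000000000087)), (np.float64(122.4078431372549), np.float64(0.4200000000000008))]
tip w7 [0.5359 0.26   0.04  ] 0.39683343292016365
8167
```

```bash
python3 -m jog '{"delta_pos":[[0,2,0.3],[0,4,0.6],[0,5,0.7],[0,5,0.7],[0,3.4,0.5],[0,1.4,0.3],[0,0,0],[3,0,0],[3,0,0],[0,0,0]],"yaw":[0,0,0,0,0,-0.17,-0.172,0,0,0],"claw":[-1,-1,-1,-1,-1,-1,-1,-1,-1,-1]}'; python3 -c "
from h import *
go(.596,.289,.007,2.02)
a=p2w(load('w1.png'),[(176,181)],[.006]); print(a)
"
```

```text
t: 24.58
ee_pos: [0.5941, 0.2878, 0.1346]
eef_rot: [-1.736, 1.563, -2.857]
ft_force: [1.0, 0.0, -0.1]
opening: 1.0
d [12.75  0.32 -0.  ] yaw 0.001 jaw now -1.121 j6 1.4 toolx [-0.007 -0.002 -1.   ]
[[ 0.67258721 -0.12807583  0.006     ]]
```

```bash
python3 -m jog '{"delta_pos":[[2,0.2,0],[3,0,0],[3,0,0],[2.5,0,0],[2.3,0,0],[0,0,0],[0,0,0],[0,0,0],[0,0,0],[0,0,0],[0,0,0],[0,0,0]],"yaw":[0,0,0,0,0,0,0,0,0,0,0,0],"claw":[-1,-1,-1,-1,-1,-1,1,1,1,1,1,1]}'
```

```text
t: 26.08
ee_pos: [0.599, 0.2896, 0.0115]
eef_rot: [1.326, 1.57, 0.205]
ft_force: [-0.6, -1.7, 4.6]
opening: 0.66
```

```bash
python3 -m jog '{"delta_pos":[[0,0,0],[0,0,0]],"yaw":[0,0],"claw":[1,1]}';python3 -m jog '{"delta_pos":[[-0.5,0,0],[-1,0,0],[-2,0,0],[-3,0,0],[-3,0,0],[-2,0,0],[0,0,0],[0,0,0]],"yaw":[0,0,0,0,0,0,0,0],"claw":[1,1,1,1,1,1,1,1]}'; python3 -c "
from h import *
go(.673,-.128,.126)
"
```

```text
t: 26.32
ee_pos: [0.599, 0.2896, 0.0115]
eef_rot: [1.315, 1.57, 0.194]
ft_force: [-0.0, -1.5, 5.1]
opening: 0.664
t: 27.32
ee_pos: [0.5976, 0.2893, 0.1245]
eef_rot: [-1.744, 1.569, -2.865]
ft_force: [-0.7, 0.1, -3.0]
opening: 0.664
d [ -0.14 -11.37  40.85] yaw 0 jaw now -1.121 j6 1.401 toolx [-0.002 -0.001 -1.   ]
```

```bash
python3 -m jog '{"delta_pos":[[0,-0.5,1.8],[0,-1,3.6],[0,-1.2,4.3],[0,-1.2,4.3],[0,-1.2,4.3],[0,-1.2,4.3],[0,-1.2,4.3],[0,-1.2,4.3],[0,-1.2,4.3],[0,-1,3.6],[0,-0.67,1.75],[0,0,0]],"yaw":[0,0,0,0,0,0,0,0,0,0,0,0],"claw":[1,1,1,1,1,1,1,1,1,1,1,1]}';python3 -m jog '{"delta_pos":[[0,0,0],[0,0,0]],"yaw":[0,0],"claw":[1,1]}'; python3 -c "
from h import *
go(.673,-.128,.03)
snap('wrist','w8.png')"
```

```text
t: 28.82
ee_pos: [0.6714, -0.1297, 0.1249]
eef_rot: [-2.517, 1.569, 2.644]
ft_force: [-0.3, 0.4, -2.6]
opening: 0.663
t: 29.08
ee_pos: [0.6719, -0.1272, 0.1257]
eef_rot: [-2.787, 1.57, 2.378]
ft_force: [-0.1, -0.1, -2.1]
opening: 0.664
d [9.57 0.06 0.13] yaw 0 jaw now -1.119 j6 0.766 toolx [-0.  0. -1.]
```

View pics/w8.png

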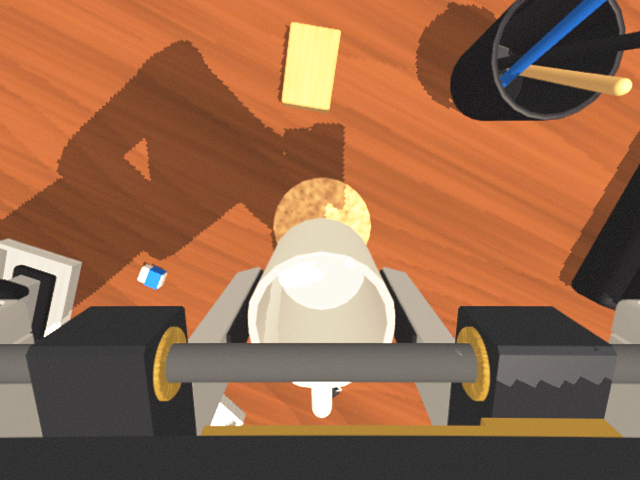

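```bash
python3 - <<'E'
from h import *
np.set_printoptions(precision=4,suppress=True)
c=load('w8.png'); y=np.array([.9,.436,0])
a=p2w(c,[(322,178),(273,225),(371,225)],[.006]*3); print(a, a[0]-.046*y, a[1:].mean(0))
b=p2w(c,[(321,252),(321,385),(249,315),(395,315)],[.194]*4); print(b,b[:2].mean(0),b[2:].mean(0))
print(arm.read_state()['ee_pos'])
E
```

```text
[[ 0.7133 -0.1071  0.006 ]
 [ 0.6539 -0.0847  0.006 ]
 [ 0.6942 -0.1677  0.006 ]] [ 0.6719 -0.1272  0.006 ] [ 0.674  -0.1262  0.006 ]
[[ 0.6975 -0.1138  0.194 ]
 [ 0.6421 -0.1407  0.194 ]
 [ 0.6592 -0.0985  0.194 ]
 [ 0.6863 -0.1541  0.194 ]] [ 0.6698 -0.1273  0.194 ] [ 0.6727 -0.1263  0.194 ]
[ 0.672  -0.1273  0.1258]
```

```bash
python3 -m jog '{"delta_pos":[[1,0.15,0],[2,0,0],[2,0,0],[2,0,0],[1.5,0,0],[0.8,0,0],[0.5,0,0],[0.3,0,0],[0,0,0],[0,0,0]],"yaw":[0,0,0,0,0,0,0,0,0,0],"claw":[1,1,1,1,1,1,1,1,1,1]}'; python3 -m jog '{"delta_pos":[[0.2,0,0],[0.2,0,0],[0,0,0]],"yaw":[0,0,0],"claw":[1,1,1]}'
```

```text
t: 30.38
ee_pos: [0.6738, -0.1281, 0.0254]
eef_rot: [0.736, 1.57, -0.384]
ft_force: [0.6, -0.3, -2.7]
opening: 0.659
t: 30.75
ee_pos: [0.6732, -0.1279, 0.0204]
eef_rot: [-2.434, 1.57, 2.729]
ft_force: [0.4, 0.2, -2.7]
opening: 0.66
```

```bash
python3 -m jog '{"delta_pos":[[0.1,0,0],[0.1,0,0],[0,0,0]],"yaw":[0,0,0],"claw":[1,1,1]}';python3 -m jog '{"delta_pos":[[0.1,0,0],[0,0,0]],"yaw":[0,0],"claw":[1,1]}'
```

```text
t: 31.12
ee_pos: [0.6733, -0.1279, 0.0186]
eef_rot: [-2.401, 1.571, 2.762]
ft_force: [-0.1, 0.6, -2.2]
opening: 0.658
t: 31.38
ee_pos: [0.6734, -0.1279, 0.0176]
eef_rot: [-2.308, 1.571, 2.854]
ft_force: [0.3, -0.2, -2.7]
opening: 0.662
```

```bash
python3 -m jog '{"delta_pos":[[0.1,0,0],[0,0,0]],"yaw":[0,0],"claw":[1,1]}';python3 -m jog '{"delta_pos":[[0.1,0,0],[0,0,0]],"yaw":[0,0],"claw":[1,1]}'
```

```text
t: 31.62
ee_pos: [0.6735, -0.128, 0.0175]
eef_rot: [-2.014, 1.571, -3.135]
ft_force: [-3.4, 0.8, 3.2]
opening: 0.659
t: 31.88
ee_pos: [0.6735, -0.128, 0.0175]
eef_rot: [-2.139, 1.57, 3.024]
ft_force: [-6.1, 1.2, 9.0]
opening: 0.665
```

Contact with the coaster at 0.0175, as predicted. I'll ease off by 1 mm and release.

```bash
python3 -m jog '{"delta_pos":[[-0.1,0,0],[0,0,0],[0,0,0],[0,0,0],[0,0,0],[0,0,0],[0,0,0],[-1,0,0],[-3,0,0],[-5,0,0],[-5,0,0],[-5,0,0]],"yaw":[0,0,0,0,0,0,0,0,0,0,0,0],"claw":[1,1,-1,-1,-1,-1,-1,-1,-1,-1,-1,-1]}'; python3 -c "
from h import *
snap('wrist','w9.png'); snap('scene','s9.png')
go(.3706,-.3245,.2,.613); go(.3706,-.3245,.2,.613+np.pi/2)"
```

```text
t: 33.38
ee_pos: [0.6734, -0.1279, 0.2094]
eef_rot: [0.797, 1.57, -0.324]
ft_force: [0.4, -0.2, 0.0]
opening: 1.002
d [  1.3  -36.12   4.21] yaw 1.408 jaw now -1.12 j6 0.768 toolx [ 0.013 -0.005 -1.   ]
d [  1.3  -36.12   4.21] yaw -0.163 jaw now -1.12 j6 0.768 toolx [ 0.013 -0.005 -1.   ]
```

View pics/w9.png

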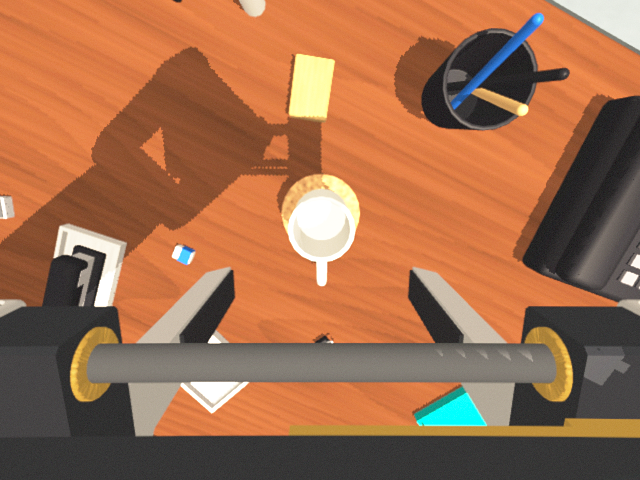

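The mug stands on the coaster (mug base about (321,215), coaster 282–360). Now the note block.

```bash
python3 -m jog '{"delta_pos":[[0,-2,0.2],[0,-4.5,0.5],[0,-4.5,0.5],[0,-4.5,0.5],[0,-4.5,0.5],[0,-4.5,0.5],[0,-4.5,0.5],[0,-4.5,0.5],[0,-2.6,0.5],[2,0,0],[3,0,0],[0,0,0]],"yaw":[0,0,0,0,0,0,0,0,-0.08,-0.083,0,0],"claw":[-1,-1,-1,-1,-1,-1,-1,-1,-1,-1,-1,-1]}'; python3 - <<'E'
from h import *
np.set_printoptions(precision=4,suppress=True)
snap('wrist','w10.png')
im=cv2.imread('pics/w10.png').astype(int); M=im.max(2); m=(M>100)&((M-im.min(2))<.35*M)
c=load('w10.png'); u=w2p(c,[.3706,-.3245,.04])[0]; print(u)
b=blob(m,tuple(np.round(u).astype(int))); p,e=fit(c,b,box(.05,.05,0,.04),(.3706,-.3245,.613)); print((b>0).sum(),p,e)
go(.3706,-.3245,-.006,.613+np.pi/2)
# mug/coaster check in w9
c=load('w9.png'); print(p2w(c,[(322,215),(320.5,213),(288,225),(355,225)],[.006,.006,.086,.086]))
E
```

```text
t: 34.98
ee_pos: [0.3654, -0.3212, 0.1544]
eef_rot: [-3.134, 1.565, 2.191]
ft_force: [0.3, 0.4, 0.0]
opening: 1.003
[328.7603 226.1848]
3199 [ 0.3694 -0.3234  0.5949] 0.02757724534014919
d [16.22  0.23  0.47] yaw 0.0 jaw now -0.958 j6 0.003 toolx [-0.001  0.002 -1.   ]
[[ 0.6716 -0.1294  0.006 ]
 [ 0.673  -0.1268  0.006 ]
 [ 0.6609 -0.0983  0.086 ]
 [ 0.6887 -0.1557  0.086 ]]
```

```bash
python3 -m jog '{"delta_pos":[[3,0.2,0.4],[4,0,0],[4,0,0],[3,0,0],[1.5,0,0],[0.6,0,0],[0,0,0]],"yaw":[0.015,0,0,0,0,0,0],"claw":[-1,-1,-1,-1,-1,-1,-1]}'; python3 -m jog '{"delta_pos":[[0,0,0],[0,0,0],[0,0,0],[0,0,0],[0,0,0],[0,0,0],[0,0,0],[0,0,0]],"yaw":[0,0,0,0,0,0,0,0],"claw":[1,1,1,1,1,1,1,1]}'
```

```text
t: 35.9
ee_pos: [0.3712, -0.3258, -0.0033]
eef_rot: [0.017, 1.569, -0.955]
ft_force: [0.3, 0.1, 0.9]
opening: 0.999
t: 36.9
ee_pos: [0.3706, -0.3249, -0.0042]
eef_rot: [-3.024, 1.57, 2.287]
ft_force: [-1.2, 0.9, 1.4]
opening: 0.529
```

```bash
python3 -m jog '{"delta_pos":[[-0.5,0,0],[-1.5,0,0],[-3,0,0],[-4,0,0],[-3,0,0],[0,0,0]],"yaw":[0,0,0,0,0,0],"claw":[1,1,1,1,1,1]}'; python3 - <<'E'
from h import *
go(.425,-.0907,.116,-.367)
c=load('w10.png');
E
```

```text
t: 37.65
ee_pos: [0.3721, -0.3269, 0.1191]
eef_rot: [0.023, 1.564, -0.95]
ft_force: [-0.8, -0.4, -0.8]
opening: 0.531
d [  0.2   17.68 -16.54] yaw -0.605 jaw now -0.972 j6 0.022 toolx [ 0.004 -0.006 -1.   ]
```

```bash
python3 -m jog '{"delta_pos":[[0,1.7,-1.5],[0,3,-3],[0,4,-3.6],[0,4,-3.6],[0,3,-3],[0,2,-1.8],[0,0,0],[0,0,0],[0,0,0],[0,0,0]],"yaw":[0,0,0,0,0,-0.15,-0.15,-0.15,-0.155,0],"claw":[1,1,1,1,1,1,1,1,1,1]}'; python3 - <<'E'
from h import *
go(.425,-.0907,.06,-.367)
snap('wrist','w11.png')
E
```

```text
t: 38.9
ee_pos: [0.4226, -0.0874, 0.114]
eef_rot: [2.98, 1.567, 2.611]
ft_force: [-0.3, -0.4, -2.1]
opening: 0.531
d [ 5.4  -0.22  0.36] yaw -0.002 jaw now -0.369 j6 -0.1 toolx [-0.003  0.002 -1.   ]
```

View pics/w11.png

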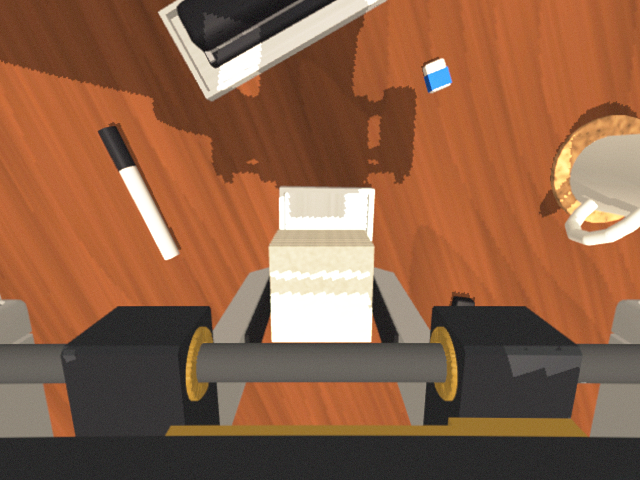

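The tray's far edge shows at (279,188)–(375,188), parallel to the block.

```bash
python3 - <<'E'
from h import *
c=load('w11.png'); a=p2w(c,[(279,188),(375,188)],[.014]*2); M=rotm(arm.read_state()); print(a, a.mean(0)-.041*M[:,1]); d=a[1]-a[0]; print(np.arctan2(d[1],d[0]))
go(*(a.mean(0)-.041*M[:,1])[:2],.01)
E
```

```text
[[ 0.40171877 -0.03705242  0.014     ]
 [ 0.47897867 -0.06683861  0.014     ]] [ 0.42554355 -0.09017909  0.01398234]
-0.3679724095617172
d [10.43 -0.13  0.37] yaw 0 jaw now -0.369 j6 -0.099 toolx [-0.002  0.001 -1.   ]
```

```bash
python3 -m jog '{"delta_pos":[[2,-0.15,0.35],[2.5,0,0],[2.5,0,0],[2,0,0],[1,0,0],[0.6,0,0],[0.4,0,0],[0,0,0],[0,0,0]],"yaw":[0,0,0,0,0,0,0,0,0],"claw":[1,1,1,1,1,1,1,1,1]}'; python3 -c "
from h import *
go(.4254,-.0904,0)"
```

```text
t: 40.08
ee_pos: [0.4271, -0.0919, 0.0062]
eef_rot: [-0.121, 1.57, -0.488]
ft_force: [0.9, -0.9, -1.8]
opening: 0.529
d [ 0.62  0.08 -0.21] yaw 0 jaw now -0.368 j6 -0.105 toolx [ 0.001 -0.    -1.   ]
```

```bash
python3 -m jog '{"delta_pos":[[0.3,0,-0.2],[0.2,0,0],[0.1,0,0],[0,0,0]],"yaw":[0,0,0,0],"claw":[1,1,1,1]}'; python3 -m jog '{"delta_pos":[[0,0,0],[0,0,0],[0,0,0],[0,0,0],[0,0,0],[-1,0,0],[-3,0,0],[-5,0,0],[-5,0,0],[-5,0,0],[-4,0,0]],"yaw":[0,0,0,0,0,0,0,0,0,0,0],"claw":[-1,-1,-1,-1,-1,-1,-1,-1,-1,-1,-1]}'; python3 - <<'E'
from h import *
im,c=snap('wrist','w12.png'); s,_=snap('scene','s12.png')
a=cv2.resize(im[100:340,130:510],(500,316)); b=cv2.resize(s[150:400,200:520],(500,390)); b=b[:284]
cv2.imwrite('pics/f.png',np.vstack([a,b]))
E
```

```text
t: 40.58
ee_pos: [0.4248, -0.0909, -0.0002]
eef_rot: [2.875, 1.571, 2.508]
ft_force: [-0.3, 0.6, -0.5]
opening: 0.533
t: 41.95
ee_pos: [0.4251, -0.091, 0.2329]
eef_rot: [-0.109, 1.568, -0.477]
ft_force: [0.3, -0.3, -1.0]
opening: 0.999
```

View pics/f.png

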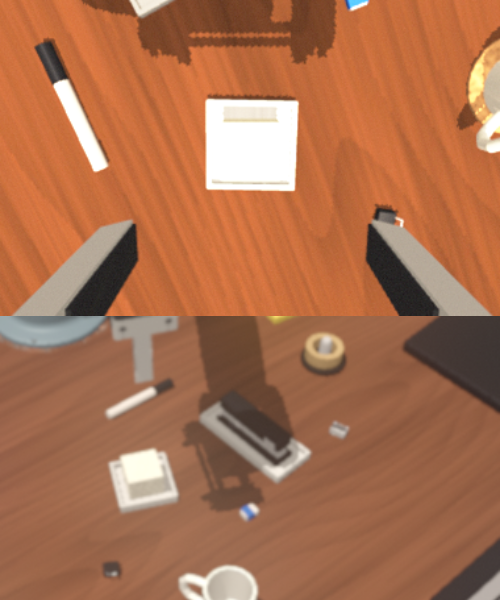

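All four items are in place: the block is in its tray, the stapler in its tray, the tape on the post and the mug on the coaster. The gripper is clear, so I'll hand in.

```bash
python3 -c "
from station import arm
print(arm.job_done())"
```

```text
the job is handed in; nothing more can be done
None
```

I placed all four items in the order asked and handed the job in at about 42 s, with the gripper open and raised clear.

- **Last pictures:** the stapler lies flat in the white long tray, the tape lies on the stand's foot with the post through its hole, and the note block lies flat in the white square tray. The mug stands upright on the coaster, with its axis within about 2 mm of the middle. Its wrist view came right after placing, and the final crop shows only part of it.
- **What disagreed:** the first tries at the stapler and the tape closed on nothing. The pictures showed the real fingertips about 25 mm above the reported TCP, so I gripped lower, and every grasp after that held. Neither item was moved by the missed tries.
- **Forces:** I felt about 9 N upward when I pressed the mug onto the coaster, and eased off 1 mm before letting go. I also saw an unexplained 5 N upward push while gripping the mug. Both were far below the limits.
- **Not checked:** I did not look for any settling in the second after hand-in.

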